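# Gauge the offcut, then hold its tilt-out bin open

## Robot

A 7-joint arm with a two-finger parallel gripper is mounted at the origin on the work surface. World frame = base frame: x ahead of the robot, y to its left, z up, the work surface at z = 0. Lengths are in m, angles in rad, forces in N, time in s.
With the tool pointing down it reaches from about 0.35 to 0.9 m from the base axis. Payload 19.9 kg.
Tool frame: the origin (TCP) lies between the finger pads; the fingertips stand 19 mm ahead of it and the grasp point (between the pads) is the TCP; z points along the fingers, y is the direction in which the jaws open and shut (so a half turn about z gives the same grasp; the last joint's range is limited). The gripper opens to 94 mm and grips with 3 to 60 N. Pads are 16 mm wide; open, the fingers measure 119 mm over their backs; the gripper's body (75 mm by 177 mm) begins 78 mm behind the grasp point.
Start: joints at [-1.252, 0.417, -0.01, 1.614, 0.005, 1.111, -0.053], TCP at [0.221, 0.585, 0.197] pointing down, gripper open.
Joint ranges: [-2.81, 2.81], [-0.39, 2.02], [-1.27, 1.25], [0.06, 2.57], [-1.19, 4.33], [0.19, 2], [-2.82, 2.82]. Speed limits (rad/s): [1.89, 1.89, 2.39, 2.39, 3.01, 3.01, 3.01].

## Interface

Orientations are given as a 3x3 rotation matrix whose columns are the frame's x, y, z axes.
In Python, from rig import robot gives the robot as it stands. Calls block until the motion is done:
- robot.move_ptp(position, orientation): joint-space move of the TCP to a pose.
- robot.move_linear(position, velocity=0.15, frame=None, threshold=None): straight line of the TCP; frame=None keeps the orientation; velocity is the mean speed in m/s. With threshold (N) it stops when the force on the tool has changed by that much, and returns True; else False.
- robot.goto_joints(angles): joint-space move.
- robot.gripper_to(opening): finger opening in m; the grip force is fixed at half the most; returns when the fingers have stopped.
- robot.pause(seconds).
- robot.ik(position, orientation): joint angles nearest the present ones, or None.
- robot.get_state(): the state.
- robot.grab_frame(name): name is "side" or "top"; returns the picture (384x512x3 uint8, red, green, blue); there is no depth.
- robot.camera_info(name): a dict with "fx", "fy", "cx", "cy" (pixels), "rvec" (rotation vector, rad) and "tvec" (3), from world to camera coordinates, as OpenCV has them. Camera axes: x right, y down, z forward; pixel columns grow to the right and rows downward; lengths in m; the calibration is good to about 2 mm. A picture is of the moment at which its call begins. camera_info takes no time and is no camera call.
A pose or a line that the arm cannot do raises robot.PlanningError and nothing moves.
- robot.sign_off(): hands the job in, once; it reports no verdict.
The state is a dict: "time": time; "qpos": joint angles; "joint_vel": joint speeds; "effort": joint torques, N m; "ee_pos": TCP position; "tool_rot": TCP orientation; "force": force on the tool from outside, world axes, zero at the start; "moment": the same for the moment, N m; "opening": finger opening in m.
Only numpy, scipy, OpenCV 4.12 (cv2) and the standard library are available. Lean on these libraries where they do the work, as an engineer would, in place of code of your own. Each camera call takes 0.05 s, during which the arm holds its last target.

## Task

Press the spring gauge's knob down until its foot sits on the metal offcut underneath and shows whether it is thicker than 20 mm, then let the gauge rise again. Offcuts over 20 mm go in the wide tilt-out bin and thinner ones in the narrow bin: pull out that one bin by its pull bar to 35 degrees from shut and finish still gripping or hooking the bar with the fingers, holding it steady at that angle against its spring so that I can drop the piece in. Keep the other bin shut, and leave both offcuts and the tools lying where they are.

Things in the scene. Friction and masses are not known exactly. Their poses are not given: they have to be found in the camera images.
- gauge: fixed height gauge. Its aluminium base plate is 110 (x) x 210 (y) x 8 (z) mm, reaching 50 mm to -y and 160 mm to +y of the origin; a steel column 36 mm wide stands at +x 25 to 55 mm, with an overhanging arm whose top is 125 mm above the bench. Origin: on the bench right under the vertical foot rod; z up. The second offcut waits on the plate about 110 mm to +y.
- gauge_seat (a point): point on the top of the gauge's base plate (8 mm above the bench) right under the foot, where the offcut to be measured lies.
- gauge_slide (a joint): downward travel of the gauge's foot, m: 0 fully up (start), 0.055 at its stop. Foot height above the base plate = 55 mm minus travel, so the foot rests on a 28 mm piece at 0.027 and on a 12 mm piece at 0.043. A spring pushes it up: pressing takes about 2 N at the top and 5 N at 45 mm; let go, it rises to 0.
- gauge_foot: steel foot disc of the gauge, 24 mm in diameter, 6 mm thick. Origin: centre of its underside, 55 mm above the base plate when up.
- gauge_knob (a point): centre of the top face of the gauge's black press knob, 34 mm in diameter, 188 mm above the bench when up; straight above the foot and moving with it. Push straight down on it.
- thick_piece: loose aluminium offcut, the thick one: 50 (x) x 40 (y) x 28 (z) mm. Origin: centre of its underside. One offcut lies under the gauge foot, the other waits at the far left end of the gauge's base plate; which is which varies.
- thin_piece: loose aluminium offcut, the thin one: 50 (x) x 40 (y) x 12 (z) mm. Origin: centre of its underside. One offcut lies under the gauge foot, the other waits at the far left end of the gauge's base plate; which is which varies.
- wide_bin: fixed housing of the wide tilt-out bin, painted grey sheet metal, open at the top and front, 105 (x) x 165 (y) x 115 (z) mm. Origin: centre of its underside; x points from the front to the back, z up. Inside it a grey plastic bin, whose front covers the whole housing front, is hinged about a line parallel to y through (-46, 0, 14) mm of this frame and tilts outward towards -x.
- wide_bar: steel pull bar of the wide bin, a round bar 12 mm in diameter and 110 mm long along its own y, carried on two 6 mm wide posts at its ends, nothing else within 35 mm below it; it turns with the bin. Origin: middle of the bar's axis, 146 mm above and 8 mm in front of the hinge line while shut (so 146 mm off it), at 160 mm above the bench. Fingers can pinch it from above across its length, and the round bar can turn between them.
- wide_tilt (a joint): outward tilt of the wide bin about its hinge, rad: 0 shut (start), growing as the top comes out towards -x of the housing, 1.1 at its stop. A spring always pulls it shut: pulling at the bar takes about 4 N near shut and 6 N at 0.6 rad; let go, it snaps shut.
- narrow_bin: fixed housing of the narrow tilt-out bin, painted grey sheet metal, open at the top and front, 105 (x) x 110 (y) x 115 (z) mm. Origin: centre of its underside; x points from the front to the back, z up. Inside it a grey plastic bin, whose front covers the whole housing front, is hinged about a line parallel to y through (-46, 0, 14) mm of this frame and tilts outward towards -x.
- narrow_bar: steel pull bar of the narrow bin, a round bar 12 mm in diameter and 80 mm long along its own y, carried on two 6 mm wide posts at its ends, nothing else within 35 mm below it; it turns with the bin. Origin: middle of the bar's axis, 146 mm above and 8 mm in front of the hinge line while shut (so 146 mm off it), at 160 mm above the bench. Fingers can pinch it from above across its length, and the round bar can turn between them.
- narrow_tilt (a joint): outward tilt of the narrow bin about its hinge, rad: 0 shut (start), growing as the top comes out towards -x of the housing, 1.1 at its stop. A spring always pulls it shut: pulling at the bar takes about 4 N near shut and 6 N at 0.6 rad; let go, it snaps shut.
- torch: black plastic inspection torch lying on the bench, 155 mm long along its x, 38 mm high. Origin: underside near the middle. To be left alone.
- grips: pair of steel grips lying flat, about 205 mm long along x, 80 mm wide, 21 mm high. Origin: underside. To be left alone.
- screwdriver_stand: clear stand, 70 x 150 mm, with five teal-gripped screwdrivers upright in it, 180 mm high over all. Origin: centre of its underside. To be left alone.
- pipe_bender: aluminium pipe bender lying flat: a disc 116 mm across and two handles reaching about 290 mm to its +y, 30 mm high. Origin: underside of the disc's centre. To be left alone.
There are look-alikes about, which are no part of the job. Leave any orange, purple or yellow look-alike of the narrow_bin alone.

How it is judged:
By the outcome, as a careful person would: the job done as asked, in the order asked, and still so for the second after the job is handed in, while the arm keeps its last pose, push and grip.
It also fails if it takes over 48 s, if anything falls off the work surface, if the arm or the gripper's body presses on something with over 40 N, if the wrist force passes 120 N, or if a joint passes its speed limit or range.

## Working session

There is one attempt and no reset: what is moved stays moved. The work goes in short steps, each a Python script; the robot and the scene stay as the last script left them, time stands still between calls to the robot, and variables do not carry over. Pictures are saved under pics/ and viewed, and the job is handed in when it is done.

```bash
mkdir -p pics; ls
python3 - <<'E'
from rig import robot
import cv2
for n in("side","top"):
    im=robot.grab_frame(n); cv2.imwrite(f"pics/{n}0.png",im[:,:,::-1]); print(n,robot.camera_info(n))
s=robot.get_state(); print(s)
E
```

```text
pics
side {'fx': 373.72688072296353, 'fy': 373.72688072296353, 'cx': 254.16993185676805, 'cy': 190.53619980021946, 'rvec': array([ 2.20767593, -0.92742373,  0.38758371]), 'tvec': array([-0.39260147,  0.31670318,  1.11094615])}
top {'fx': 350.1658478699231, 'fy': 350.1658478699231, 'cx': 254.60424678142942, 'cy': 186.87066004085992, 'rvec': array([ 2.16278427, -2.20214563,  0.07570355]), 'tvec': array([-0.03351869,  0.51536017,  1.54288773])}
{'time': 0.1, 'qpos': array([-1.25143856,  0.41790161, -0.01029215,  1.61409583,  0.00467197,
        1.11069193, -0.05302764]), 'joint_vel': array([ 0.00174239,  0.00017799, -0.00054417, -0.00144079,  0.00232798,
       -0.00058586, -0.0001698 ]), 'effort': array([ 5.28543660e-04, -8.52560449e+01,  6.38424028e-01, -4.26689637e+01,
       -4.91779984e-02,  1.63581833e-02,  4.50674634e-05]), 'ee_pos': array([0.2205624 , 0.58442655, 0.19660342]), 'tool_rot': array([[-9.35579455e-01,  3.53116101e-01, -3.18462978e-04],
       [ 3.53116239e-01,  9.35578897e-01, -1.02440459e-03],
       [-6.37865131e-05, -1.07086634e-03, -9.99999425e-01]]), 'force': array([-0.00230865,  0.57101336, -0.21790751]), 'moment': array([-0.01692622,  0.03389492,  0.00450013]), 'opening': 0.09416764485556885}
```

View pics/side0.png

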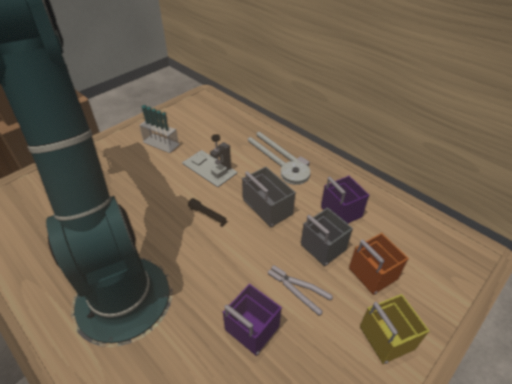

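View pics/top0.png

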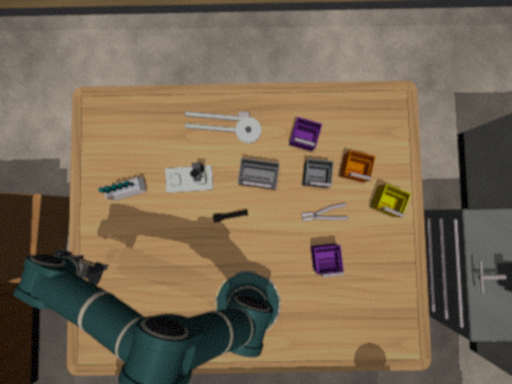

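The top view shows the gauge near (190,178), the wide grey bin at (259,173) and the narrow grey bin at (318,173). I'll zoom in on these.

```bash
cat > h.py <<'E'
import numpy as np,cv2
from rig import robot
def cam(n):
    c=robot.camera_info(n);K=np.array([[c['fx'],0,c['cx']],[0,c['fy'],c['cy']],[0,0,1]]);return K,c['rvec'],np.array(c['tvec'])
def ray(n,uv):
    K,r,t=cam(n);R=cv2.Rodrigues(r)[0];d=R.T@np.linalg.inv(K)@np.array([uv[0],uv[1],1.]);return -R.T@t,d
def plane(n,uv,z):
    o,d=ray(n,uv);return o+d*(z-o[2])/d[2]
def proj(n,P):
    K,r,t=cam(n);return cv2.projectPoints(np.array(P,float).reshape(-1,3),r,t,K,None)[0][:,0]
def tri(u1,u2):
    (a,d),(b,e)=ray("side",u1),ray("top",u2)
    A=np.stack([d,-e],1);s=np.linalg.lstsq(A,b-a,rcond=None)[0];p=a+s[0]*d;q=b+s[1]*e;return (p+q)/2,np.linalg.norm(p-q)
def crop(f,out,x0,y0,w,h,k):
    im=cv2.imread(f)[y0:y0+h,x0:x0+w]; cv2.imwrite(out,np.clip(cv2.resize(im,None,fx=k,fy=k,interpolation=cv2.INTER_CUBIC)*1.5,0,255))
E
python3 -c "
from h import *
crop('pics/side0.png','pics/s_g.png',170,110,80,80,7)
crop('pics/side0.png','pics/s_b.png',235,155,125,115,6)
crop('pics/top0.png','pics/t_g.png',155,150,70,50,10)
crop('pics/top0.png','pics/t_b.png',230,145,110,50,7)"
```

```text
[ WARN:0@0.569] global loadsave.cpp:1063 imwrite_ Unsupported depth image for selected encoder is fallbacked to CV_8U.
```

View pics/s_g.png

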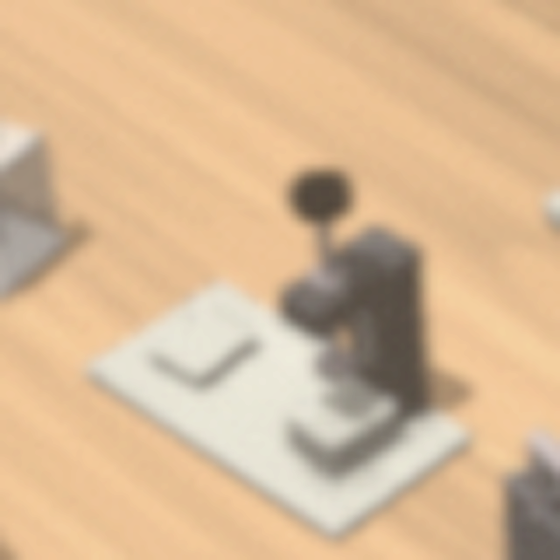

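View pics/s_b.png

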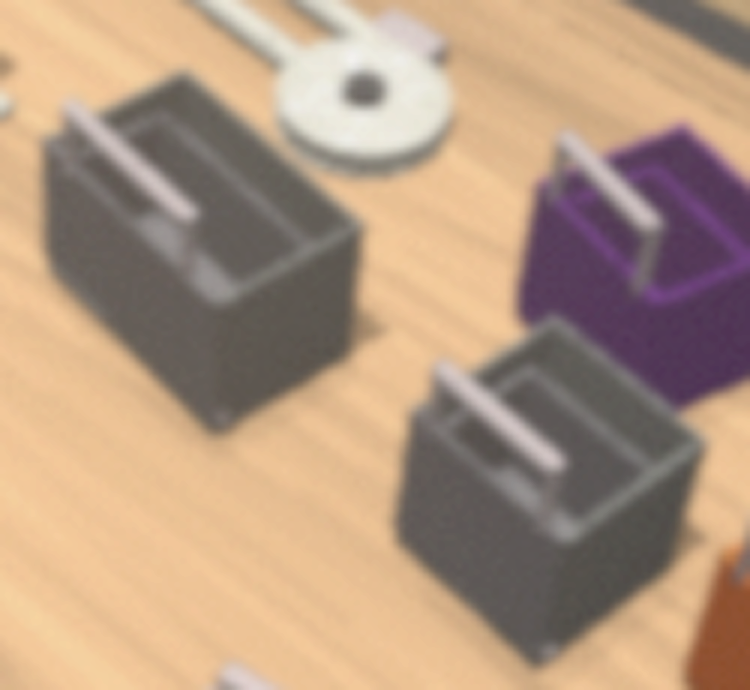

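View pics/t_g.png

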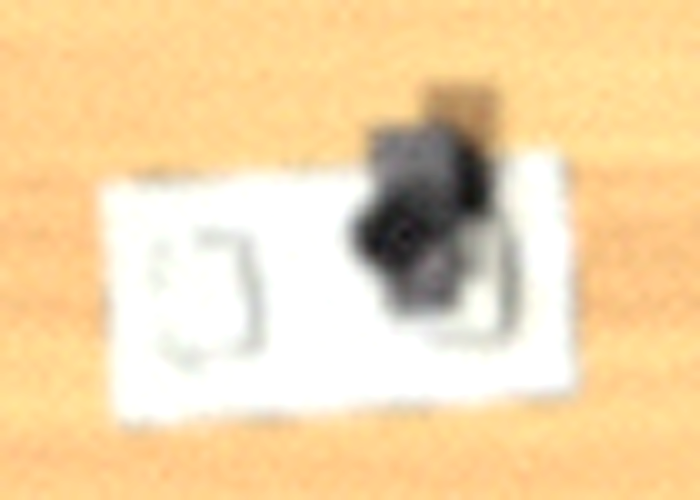

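View pics/t_b.png

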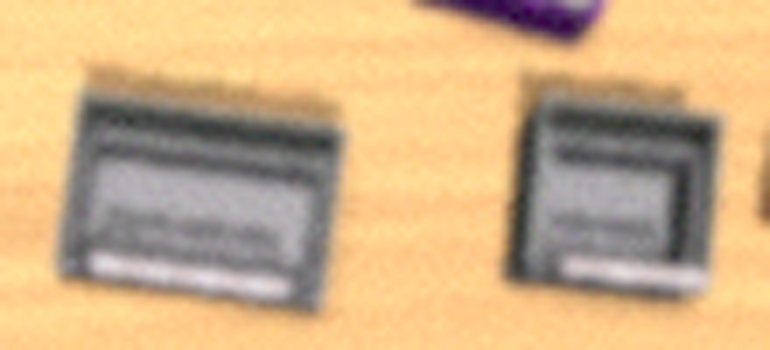

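The piece under the foot shows a taller side face than the waiting one, so it is probably the thick one. The press will confirm that. Next I'll measure the knob, bars and plate with masks.

```bash
cat > meas.py <<'E'
from h import *
S=cv2.imread('pics/side0.png');T=cv2.imread('pics/top0.png')
def comp(im,box,f,near=None):
    x0,y0,x1,y1=box;m=f(im[y0:y1,x0:x1].astype(int)).astype(np.uint8)
    n,l,st,c=cv2.connectedComponentsWithStats(m)
    i=1+np.argmax(st[1:,4]); ys,xs=np.nonzero(l==i);p=np.stack([xs+x0,ys+y0],1).astype(np.float32)
    return p
def ends(p):
    c=p.mean(0);u=np.linalg.svd(p-c,full_matrices=False)[2][0];u*=np.sign(u[0]);a=(p-c)@u;return c+u*(a.min()-.2),c+u*(a.max()+.2),c
dark=lambda a:a.max(2)<60
ks=comp(S,(208,131,223,141),dark);print('knob side',len(ks),ks.mean(0),ks.min(0),ks.max(0))
kt=comp(T,(189,170,200,177),dark);print('knob top',len(kt),kt.mean(0),kt.min(0),kt.max(0))
# bars: pale
for nm,bs,bt in(("wide",(243,168,270,194),(240,178,275,190)),("narrow",(305,212,332,236),(307,178,333,188))):
    r=[]
    for im,b in((S,bs),(T,bt)):
        x0,y0,x1,y1=b;g=im[y0:y1,x0:x1].astype(int)
        th=(g.max(2).max()+np.median(g.max(2)))/2
        p=comp(im,b,lambda a:(a.max(2)>th)&(a[...,2]-a[...,0]<40));r.append(ends(p));print(nm,len(p),[np.round(e,1) for e in r[-1]])
    for e in range(3):
        P,g=tri(r[0][e],r[1][e]);print('  tri',P.round(4),'gap',g.round(4),'planeS',plane("side",r[0][e],.16).round(4),'planeT',plane("top",r[1][e],.16).round(4))
    
print('knob tri',tri(ks.mean(0),kt.mean(0)))
for nm,c in(("side",ks.mean(0)),("top",kt.mean(0))): print(plane(nm,c,.18))
for im,n,b in((S,"side",(178,145,242,190)),(T,"top",(160,160,217,196))):
    p=comp(im,b,lambda a:(a.min(2)>(115))&(a[...,2]-a[...,0]<40))
    rc=cv2.approxPolyDP(cv2.convexHull(p.astype(np.int32)),4,True)[:,0]
    print(n,rc.tolist());print(np.array([plane(n,q,.008) for q in rc]).round(3)[:,:2].tolist())
E
python3 meas.py
```

```text
knob side 19 [215.21053 137.63158] [213. 136.] [217. 140.]
knob top 51 [195.03922 172.7255 ] [191. 170.] [199. 176.]
wide 73 [array([245.4, 171.3], dtype=float32), array([265.9, 190.4], dtype=float32), array([254.3, 179.6], dtype=float32)]
wide 8 [array([256.8, 183.9], dtype=float32), array([263.2, 185.1], dtype=float32), array([259.9, 184.5], dtype=float32)]
  tri [ 0.5001 -0.0419  0.2099] gap 0.0317 planeS [0.5256 0.0071 0.16  ] planeT [ 0.5163 -0.0524  0.16  ]
  tri [ 0.5184 -0.0844  0.137 ] gap 0.0164 planeS [ 0.5076 -0.1049  0.16  ] planeT [ 0.5107 -0.0781  0.16  ]
  tri [ 0.5077 -0.0606  0.1791] gap 0.0117 planeS [ 0.5175 -0.043   0.16  ] planeT [ 0.5136 -0.0648  0.16  ]
narrow 80 [array([307.5, 214.2], dtype=float32), array([327.2, 232.1], dtype=float32), array([316.6, 222.4], dtype=float32)]
narrow 31 [array([311.8, 182.9], dtype=float32), array([331.1, 184.6], dtype=float32), array([322.6, 183.8], dtype=float32)]
  tri [ 0.5137 -0.2716  0.1731] gap 0.0047 planeS [ 0.5217 -0.2639  0.16  ] planeT [ 0.5163 -0.2755  0.16  ]
  tri [ 0.5062 -0.351   0.1645] gap 0.0042 planeS [ 0.5079 -0.3479  0.16  ] planeT [ 0.5079 -0.3536  0.16  ]
  tri [ 0.5075 -0.3128  0.1749] gap 0.0088 planeS [ 0.5152 -0.3036  0.16  ] planeT [ 0.5117 -0.319   0.16  ]
knob tri (array([0.56194444, 0.19605338, 0.18158277]), np.float64(0.005197761852414825))
[0.56128429 0.1993986  0.18      ]
[0.56413413 0.19467296 0.18      ]
side [[236, 172], [216, 185], [182, 162], [202, 150]]
[[0.613, 0.151], [0.508, 0.152], [0.499, 0.352], [0.607, 0.354]]
top [[212, 189], [167, 192], [165, 168], [210, 165]]
[[0.509, 0.149], [0.5, 0.351], [0.608, 0.36], [0.618, 0.157]]
```

```bash
cat >> h.py <<'E'
def R_(y):
    y=np.array([y[0],y[1],0.]);y/=np.linalg.norm(y);z=np.array([0,0,-1.]);return np.stack([np.cross(y,z),y,z],1)
E
python3 - <<'E'
from h import *
for e in [(242.1,182.0),(271.2,185.6),(309.2,182.4),(330.4,184.2)]: print(plane("top",e,.163).round(4))
# housing top rear edge etc, wide: top crop corners (85,95),(343,125),(318,310),(60,275)
for c in [(85,95),(343,125),(318,310),(60,275)]: print('w115',plane("top",(229.6+c[0]/7,144.6+c[1]/7),.115).round(4))
for c in [(45,250),(215,430)]: print('sidefront',plane("side",(234.6+c[0]/6,154.6+c[1]/6),.0).round(4))
s=robot.get_state();
for nm,R in(("a",s['tool_rot']),("g",R_((.987,-.14))),("-g",R_((-.987,.14)))):
    for p in((.561,.197,.27),(.561,.197,.16),(.517,-.05,.25),(.43,-.04,.129)):
        q=robot.ik(np.array(p),R);print(nm,p,None if q is None else np.round(q,2))
E
```

```text
[0.5248 0.0071 0.163 ]
[ 0.5081 -0.1105  0.163 ]
[ 0.5183 -0.2645  0.163 ]
[ 0.5094 -0.35    0.163 ]
w115 [0.6297 0.0089 0.115 ]
w115 [ 0.6087 -0.1458  0.115 ]
w115 [ 0.4976 -0.1283  0.115 ]
w115 [0.5214 0.0255 0.115 ]
sidefront [0.5411 0.0432 0.    ]
sidefront [ 0.5089 -0.1311  0.    ]
a (0.561, 0.197, 0.27) [-0.58  0.31  0.24  1.61 -0.08  1.23  0.89]
a (0.561, 0.197, 0.16) [-0.57  0.41  0.23  1.74 -0.1   1.01  0.91]
a (0.517, -0.05, 0.25) [-0.56  0.21  0.69  1.83 -0.14  1.15  1.39]
a (0.43, -0.04, 0.129) [-0.57  0.19  0.65  2.16 -0.15  0.84  1.38]
g (0.561, 0.197, 0.27) [-0.77  0.33  0.49  1.62 -0.16  1.24 -0.39]
g (0.561, 0.197, 0.16) [-0.77  0.44  0.49  1.74 -0.23  1.02 -0.33]
g (0.517, -0.05, 0.25) [-0.6   0.22  0.75  1.83 -0.16  1.16  0.06]
g (0.43, -0.04, 0.129) [-0.67  0.2   0.77  2.16 -0.19  0.85  0.08]
-g (0.561, 0.197, 0.27) [-0.39  0.3   0.    1.6  -0.    1.23  2.61]
-g (0.561, 0.197, 0.16) [-0.33  0.4  -0.07  1.73  0.03  1.01  2.58]
-g (0.517, -0.05, 0.25) [ 0.93  0.34 -1.08  1.78  0.32  1.21  2.75]
-g (0.43, -0.04, 0.129) [ 0.97  0.32 -1.08  2.11  0.36  0.91  2.69]
```

Both views agree on the wide bar: centre about (0.5165, -0.050), yaw about -8.5°, length 113–119 mm measured against 110 mm given. The knob is at about (0.561, 0.197), and the plate corners are consistent with that. Pressing next.

Run:
```python
from h import *
R=R_((.989,-.148))
p=robot.get_state()['ee_pos']
robot.move_linear([p[0],p[1],.36],velocity=.25)
robot.gripper_to(0.0)
robot.move_ptp([.561,.197,.30],R)
robot.move_linear([.561,.197,.225],velocity=.15)
s=robot.get_state();print(s['time'],s['ee_pos'],s['force'],s['opening'])
im=robot.grab_frame("side");cv2.imwrite("pics/s1.png",im[:,:,::-1])
im=robot.grab_frame("top");cv2.imwrite("pics/t1.png",im[:,:,::-1])
crop("pics/s1.png","pics/s1c.png",170,90,90,100,6)
crop("pics/t1.png","pics/t1c.png",150,130,100,80,7)
```

```text
4.85 [0.56133004 0.19724457 0.22577719] [-0.86532233  0.65206739 -0.09493001] 0.0003266735956311263[ WARN:0@10.811] global loadsave.cpp:1063 imwrite_ Unsupported depth image for selected encoder is fallbacked to CV_8U.
```

View pics/s1c.png

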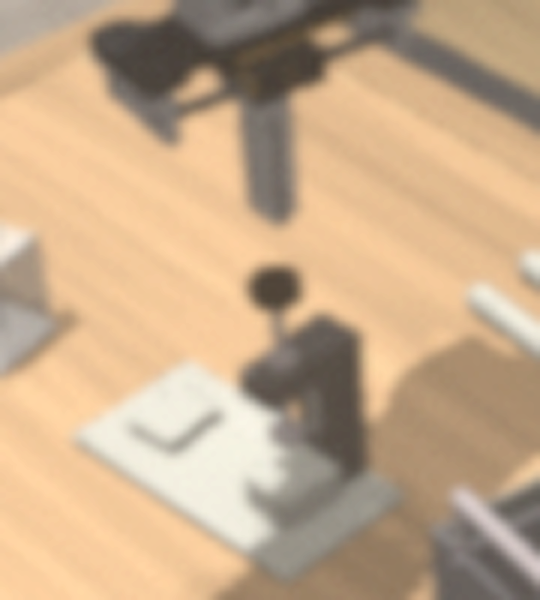

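View pics/t1c.png

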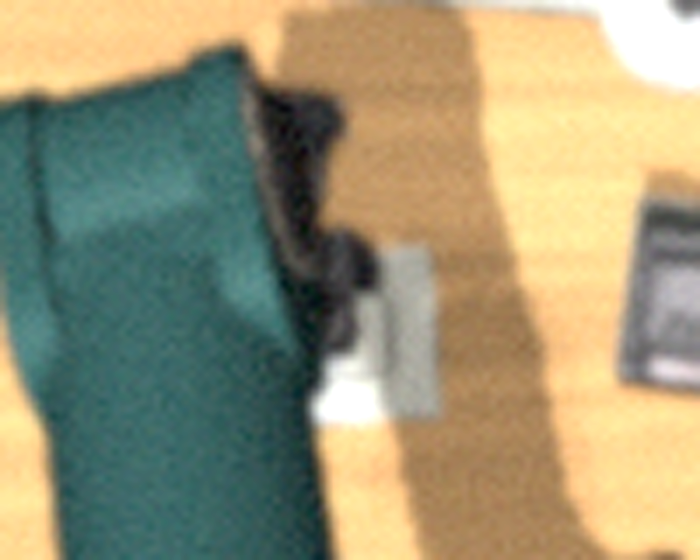

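The fingertips sit straight above the knob in the side view, at about (216,130) and (216,138). Pressing down slowly with a force stop.

Run:
```python
from h import *
def pr(m):
    s=robot.get_state();print(m,round(s['time'],2),s['ee_pos'].round(4),s['force'].round(1))
print(robot.move_linear([.561,.197,.209],velocity=.05,threshold=1.5));pr('near')
print(robot.move_linear([.561,.197,.195],velocity=.03,threshold=12));pr('mid')
print(robot.move_linear([.561,.197,.158],velocity=.025,threshold=9));pr('end')
im=robot.grab_frame("side");cv2.imwrite("pics/s2.png",im[:,:,::-1]);crop("pics/s2.png","pics/s2c.png",170,90,90,100,6)
robot.pause(.3);pr('hold')
```

```text
True
near 5.16 [0.5611 0.1971 0.2221] [-0.   0.6 -0.1]
False
mid 6.22 [0.5611 0.197  0.1952] [ 0.2 -0.3 -0.1]
False
end 7.86 [0.561  0.197  0.1581] [-1.7 -1.   3.1]
hold 8.21 [0.561 0.197 0.158] [-0.5 -0.2  3.4][ WARN:0@6.939] global loadsave.cpp:1063 imwrite_ Unsupported depth image for selected encoder is fallbacked to CV_8U.
```

View pics/s2c.png

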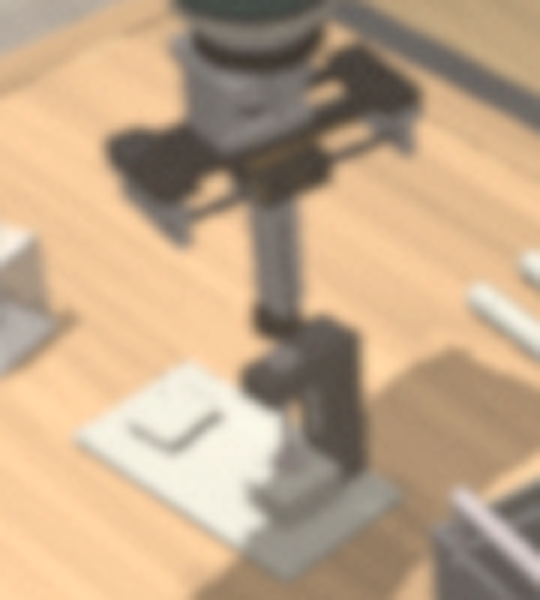

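The gauge is going down without reaching the stop yet. I'll check the knob travel from its pixel shift and press further.

Run:
```python
from h import *
print(proj("side",[[.561,.197,z] for z in(.188,.178,.168,.161,.150,.145)]).round(1).tolist())
print('tip px at tcp-19mm',proj("side",[.561,.197,.139]))
def pr(m):
    s=robot.get_state();print(m,round(s['time'],2),s['ee_pos'].round(4),s['force'].round(1))
for z in (.153,.148,.143,.138):
    r=robot.move_linear([.561,.197,z],velocity=.02,threshold=8);pr(r)
    if r: break
im=robot.grab_frame("side");cv2.imwrite("pics/s3.png",im[:,:,::-1]);crop("pics/s3.png","pics/s3c.png",190,110,70,70,8)
```

```text
[[215.4, 136.2], [215.6, 138.4], [215.8, 140.6], [215.9, 142.1], [216.1, 144.5], [216.2, 145.5]]
tip px at tcp-19mm [[216.34822201 146.79636251]]
True 8.53 [0.5611 0.197  0.153 ] [-2.1 -0.5  8.7][ WARN:0@3.090] global loadsave.cpp:1063 imwrite_ Unsupported depth image for selected encoder is fallbacked to CV_8U.
```

View pics/s3c.png

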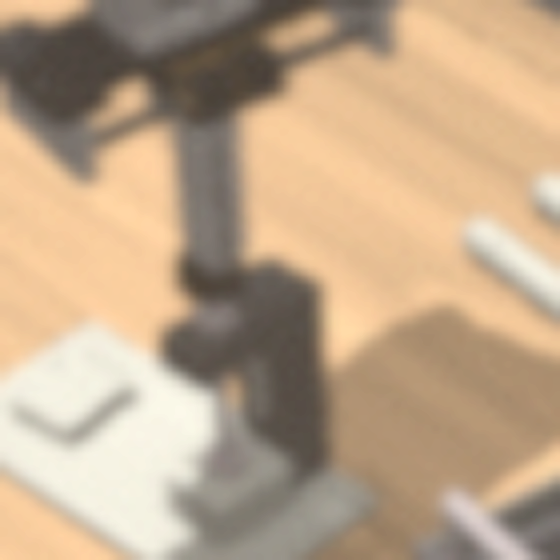

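Run:
```python
from h import *
def pr(m):
    s=robot.get_state();print(m,round(s['time'],2),s['ee_pos'].round(4),s['force'].round(1))
robot.pause(.2);pr('hold')
for z in (.152,.151,.150):
    r=robot.move_linear([.561,.197,z],velocity=.02,threshold=8);robot.pause(.15);pr(r)
    if robot.get_state()['force'][2]>14: break
im=robot.grab_frame("side");cv2.imwrite("pics/s4.png",im[:,:,::-1]);crop("pics/s4.png","pics/s4c.png",190,110,70,70,8)
pr('')
```

```text
hold 8.78 [0.561 0.197 0.153] [-1.8 -0.2  9.8]
False 9.18 [0.5611 0.1971 0.1529] [-7.8 -2.3 20.6]
 9.22 [0.5611 0.1971 0.1529] [-8.1 -2.3 22.7][ WARN:0@3.562] global loadsave.cpp:1063 imwrite_ Unsupported depth image for selected encoder is fallbacked to CV_8U.
```

View pics/s4c.png

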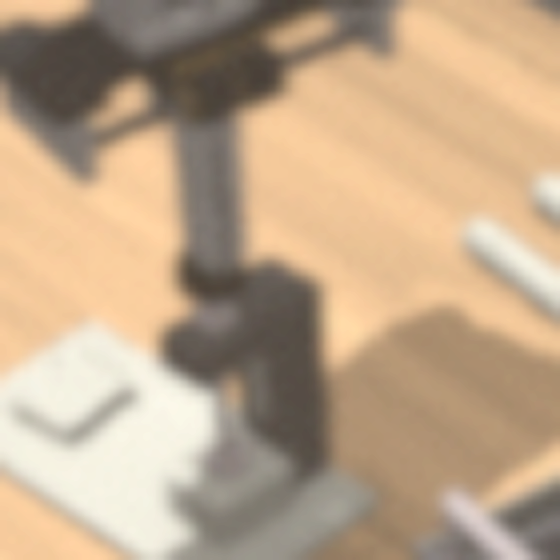

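Run:
```python
from h import *
def pr(m):
    s=robot.get_state();print(m,round(s['time'],2),s['ee_pos'].round(4),s['force'].round(1))
for z in (.158,.168,.176,.184,.192):
    robot.move_linear([.561,.197,z],velocity=.05);robot.pause(.1);pr('')
robot.move_linear([.561,.197,.25],velocity=.15)
robot.gripper_to(.05);pr('open'); print(robot.get_state()['opening'])
im=robot.grab_frame("side");cv2.imwrite("pics/s5.png",im[:,:,::-1]);crop("pics/s5.png","pics/s5c.png",170,80,90,100,6)
```

```text
9.59 [0.5612 0.1971 0.1579] [1.7 1.2 3.4]
 10.04 [0.5611 0.197  0.1681] [ 1.6 -0.5  3.3]
 10.45 [0.5611 0.197  0.176 ] [ 0.8 -0.2  2.5]
 10.86 [0.5608 0.197  0.1838] [ 0.1  0.4 -0.3]
 11.27 [0.5609 0.197  0.192 ] [ 0.5 -1.2  0.9]
open 12.7 [0.561 0.197 0.25 ] [ 0.7  0.6 -0.5]
0.05000652265173696[ WARN:0@8.414] global loadsave.cpp:1063 imwrite_ Unsupported depth image for selected encoder is fallbacked to CV_8U.
```

View pics/s5c.png

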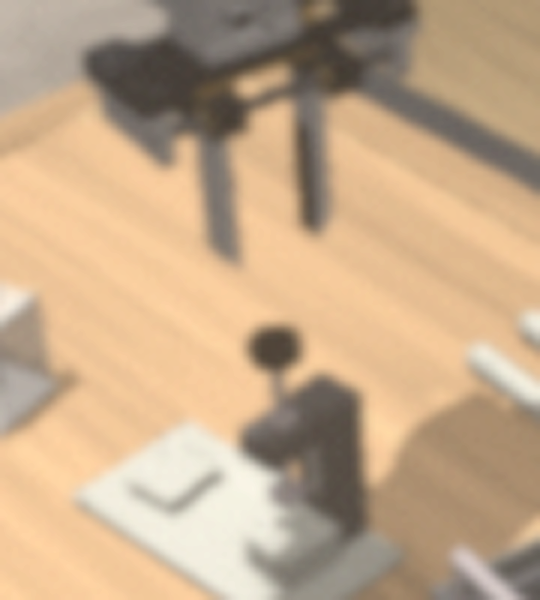

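The spring force vanished at about 27 mm of rise, reading 0 at z=0.184 and 2.5 N at 0.176. So the piece is the thick one (28 mm) and belongs in the wide bin. The foot is back up. The fingertips measure about 8 mm above the reported TCP rather than 19 mm ahead of it, so I'll allow for that at the bar.

Run:
```python
from h import *
def pr(m):
    s=robot.get_state();print(m,round(s['time'],2),s['ee_pos'].round(4),s['force'].round(1))
R=R_((.989,-.148))
robot.move_linear([.5165,-.05,.25],velocity=.25)
robot.move_ptp([.5165,-.05,.19],R);pr('')
for n in("side","top"):
    im=robot.grab_frame(n);cv2.imwrite(f"pics/{n}6.png",im[:,:,::-1])
crop("pics/side6.png","pics/s6c.png",220,110,90,110,6)
crop("pics/top6.png","pics/t6c.png",220,140,80,70,8)
print(proj("side",[[.5165,-.05,z] for z in (.16,.171,.19,.2)]).round(1).tolist())
```

```text
14.25 [ 0.5163 -0.0494  0.1901] [0.  0.6 1.4]
[[255.6, 180.8], [255.6, 178.3], [255.7, 174.1], [255.7, 171.8]][ WARN:0@5.433] global loadsave.cpp:1063 imwrite_ Unsupported depth image for selected encoder is fallbacked to CV_8U.
```

View pics/s6c.png

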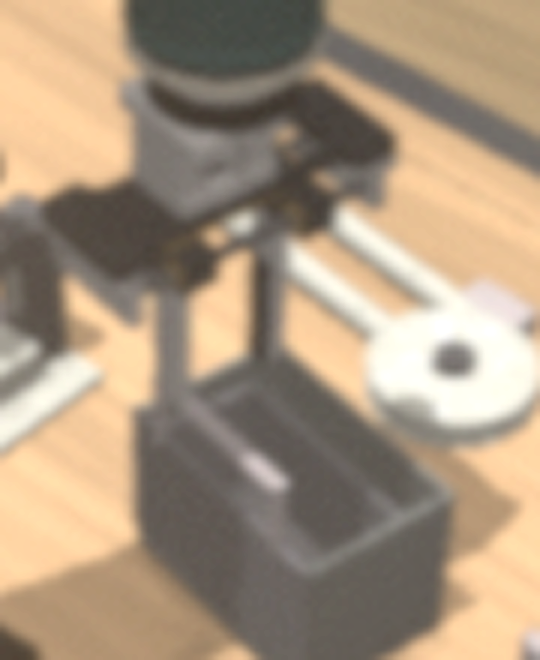

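View pics/t6c.png

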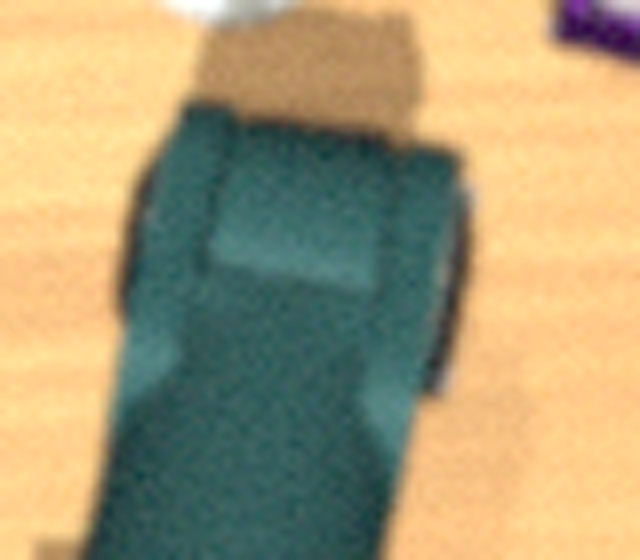

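The fingers straddle the bar, with tips near (249,177) and (264,170) in the side view. Descending with a force guard.

Run:
```python
from h import *
def pr(m):
    s=robot.get_state();print(m,round(s['time'],2),s['ee_pos'].round(4),s['force'].round(1),round(s['opening'],4))
print(robot.move_linear([.5165,-.05,.137],velocity=.06,threshold=6));pr('down')
robot.gripper_to(.03);pr('pre')
robot.gripper_to(.0);pr('grip');robot.pause(.2);pr('grip')
im=robot.grab_frame("side");cv2.imwrite(f"pics/side7.png",im[:,:,::-1])
crop("pics/side7.png","pics/s7c.png",220,110,90,110,6)
```

```text
False
down 15.38 [ 0.5167 -0.05    0.1373] [-0.1  0.5 -0.6] 0.05
pre 15.91 [ 0.5165 -0.05    0.137 ] [0.4 1.1 0.4] 0.0298
grip 16.35 [ 0.5149 -0.0498  0.1368] [-12.8   1.6  10. ] 0.0112
grip 16.55 [ 0.5149 -0.0498  0.1368] [-12.8   1.5  10.3] 0.011[ WARN:0@4.772] global loadsave.cpp:1063 imwrite_ Unsupported depth image for selected encoder is fallbacked to CV_8U.
```

View pics/s7c.png

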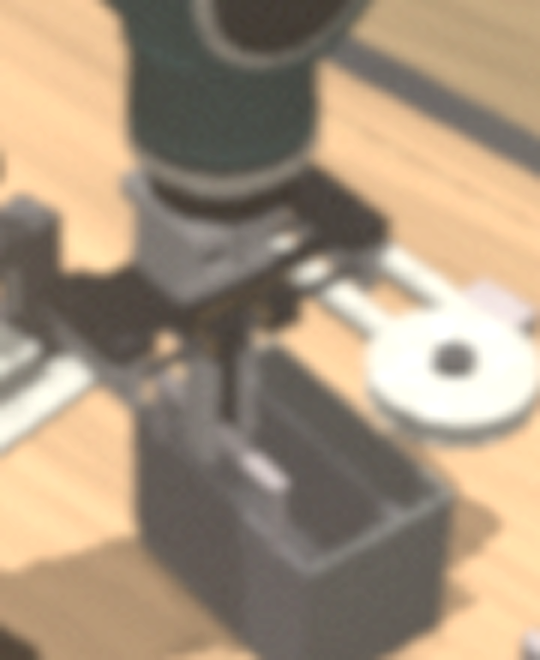

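The bar is gripped at an opening of 11 mm. The +x stop shows the shut bar at x≈0.515. Now I'll pull along the arc.

```bash
cat > arc.py <<'E'
from h import *
S=np.array([.5149,-.0498,.1368]);d=np.array([-.989,.148,0]);d/=np.linalg.norm(d)
r=np.hypot(8,146)/1000;p0=np.arctan2(8,146)
def tgt(deg):
    a=p0+np.radians(deg);return S+d*r*(np.sin(a)-np.sin(p0))+np.array([0,0,r*(np.cos(a)-np.cos(p0))])
def ang(p): # from horizontal pull of the bar
    return np.degrees(np.arcsin(np.sin(p0)+(np.array(p)-S)@d/r)-p0)
def pr(m):
    s=robot.get_state();print(m,round(s['time'],2),s['ee_pos'].round(4),s['force'].round(1),round(s['opening'],4),'ang',ang(s['ee_pos']).round(2))
E
python3 - <<'E'
from arc import *
for a in (0,5,10,15):
    robot.move_linear(tgt(a),velocity=.06);pr(a)
im=robot.grab_frame("side");cv2.imwrite(f"pics/side8.png",im[:,:,::-1])
crop("pics/side8.png","pics/s8c.png",220,110,90,110,6)
E
```

```text
0 16.85 [ 0.5146 -0.0498  0.1368] [-4.   0.4  5.6] 0.0111 ang 0.12
5 17.22 [ 0.5032 -0.048   0.136 ] [ 5.2 -1.3  0.5] 0.0109 ang 4.66
10 17.58 [ 0.4908 -0.046   0.1336] [4.6 0.6 3.9] 0.0111 ang 9.66
15 17.95 [ 0.4787 -0.0442  0.1301] [7.1 0.1 0.5] 0.0113 ang 14.64[ WARN:0@3.940] global loadsave.cpp:1063 imwrite_ Unsupported depth image for selected encoder is fallbacked to CV_8U.
```

View pics/s8c.png

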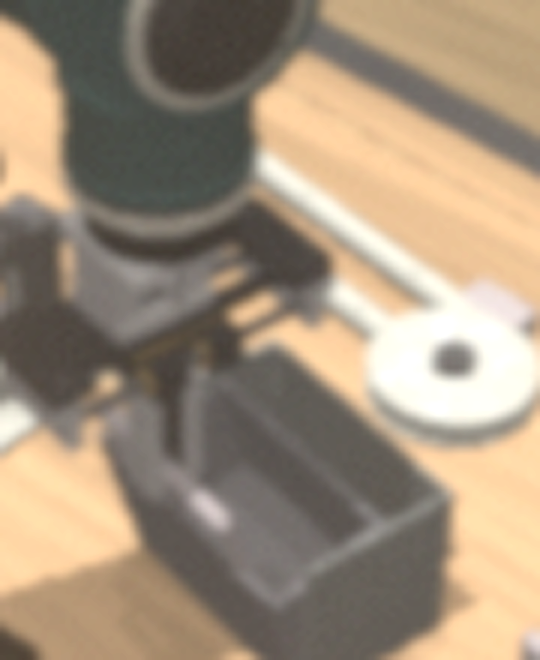

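The bin is tilting with the bar, and the pull force of about 5 N is as expected. Shifting the shut reference slightly (x≈0.5141) and continuing to 35°.

```bash
sed -i 's/\.5149,-\.0498/.5141,-.0497/' arc.py
python3 - <<'E'
from arc import *
for a in (20,25,30,34,35.3):
    robot.move_linear(tgt(a),velocity=.06);pr(a)
robot.pause(.4);pr('hold')
for n in("side","top"):
    im=robot.grab_frame(n);cv2.imwrite(f"pics/{n}9.png",im[:,:,::-1])
crop("pics/side9.png","pics/s9c.png",210,120,100,100,6)
crop("pics/top9.png","pics/t9c.png",220,150,80,70,8)
B=np.array([.5141,-.0497,.16])+tgt(35)-S
l=np.array([.148,.989,0])*.055
print(proj("side",[B-l,B,B+l]).round(1).tolist(),proj("top",[B-l,B,B+l]).round(1).tolist())
E
```

```text
20 18.38 [ 0.4662 -0.0422  0.1255] [ 6.1  1.5 -0.1] 0.011 ang 19.58
25 18.74 [ 0.455  -0.0405  0.1201] [8.1 0.7 0.2] 0.011 ang 24.49
30 19.11 [ 0.4443 -0.0389  0.1136] [8.8 2.5 0.9] 0.0106 ang 29.4
34 19.43 [ 0.436  -0.0377  0.1078] [7.3 1.7 4.2] 0.0111 ang 33.38
35.3 19.68 [ 0.4336 -0.0373  0.1058] [6.8 1.7 3.7] 0.0115 ang 34.58
hold 20.07 [ 0.4337 -0.0373  0.1059] [7.7 1.5 3.8] 0.0109 ang 34.54
[[244.9, 208.4], [234.9, 198.4], [225.5, 188.9]] [[266.8, 206.5], [253.6, 204.7], [240.4, 203.0]][ WARN:0@7.878] global loadsave.cpp:1063 imwrite_ Unsupported depth image for selected encoder is fallbacked to CV_8U.
```

View pics/s9c.png

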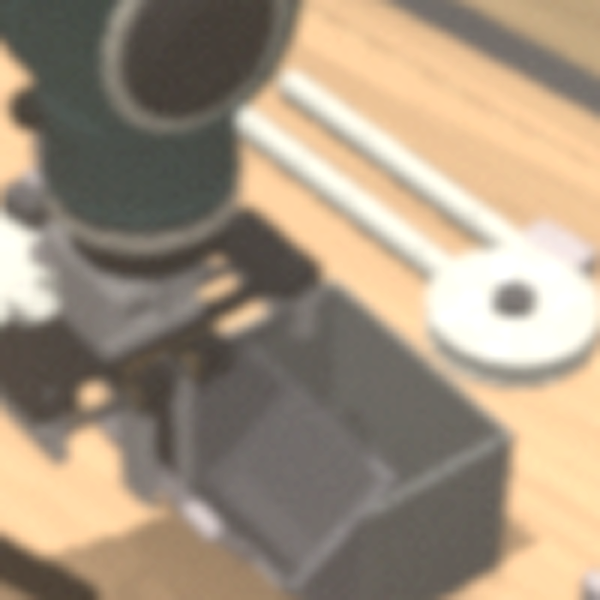

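View pics/t9c.png

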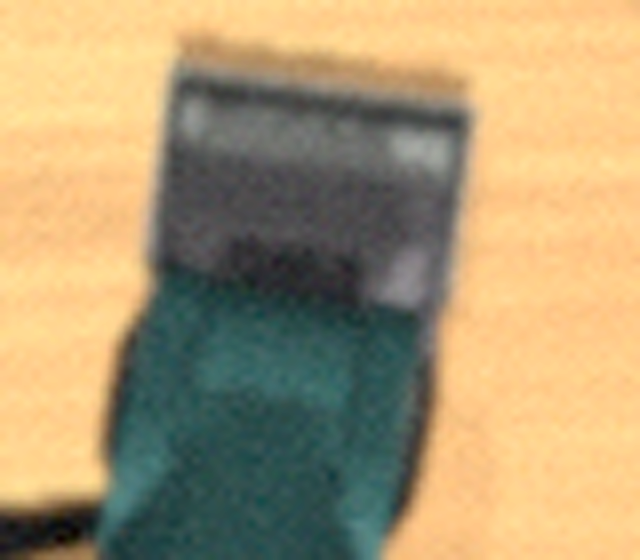

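The visible bar end is at about (245.9,208.3) against (244.9,208.4) predicted for 35°. One small correction, then a final check.

Run:
```python
from arc import *
robot.move_linear(tgt(35.75),velocity=.03);pr('a')
robot.pause(1.0);pr('hold')
for n in("side","top"):
    im=robot.grab_frame(n);cv2.imwrite(f"pics/{n}10.png",im[:,:,::-1])
```

```text
a 20.43 [ 0.4328 -0.0372  0.1052] [6.2 1.7 4.3] 0.0111 ang 35.0
hold 21.43 [ 0.4328 -0.0372  0.1052] [7.2 3.1 3.6] 0.0113 ang 34.98
```

View pics/side10.png

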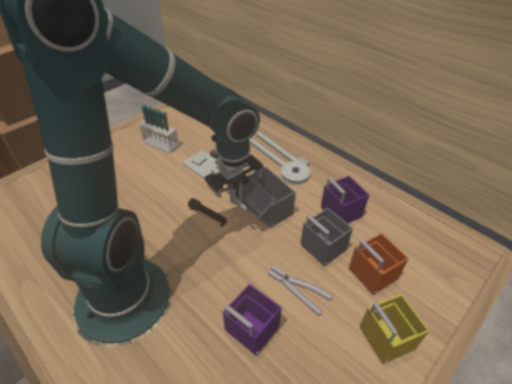

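View pics/top10.png

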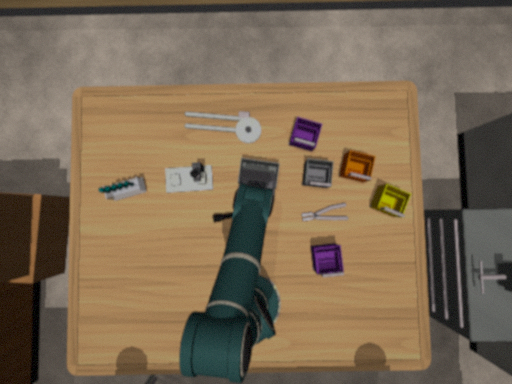

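The wide bin is held open, the narrow bin at (318,173) is still shut, and the gauge at (190,178) and the tools have not moved. Handing in.

```bash
python3 -c "
from arc import *
robot.sign_off();pr('end')"
```

```text
the job is handed in; nothing more can be done
the job is handed in; nothing more can be done
```

The offcut under the gauge is the thick one, so I pulled out the wide bin. The gripper is holding it by its bar at about 35° for you to drop the piece in. I handed the job in at about 21.5 s of the 48 s allowed.

- **Gauge:** I pressed the knob until the foot stopped hard on the piece, with about 22 N at the tool. As I let it rise, the spring force vanished about 27 mm above the stop, which matches the 28 mm piece. The gauge is fully up again.
- **Wide bin:** I pinched the bar from above and pulled it along its arc. At the last check, after a 1 s hold, the angle worked out at 34.98° from the arm's position. The grip opening was steady at about 11 mm and the spring pull at about 7 N.
- **Rest of the scene:** The last pictures show the narrow bin still shut, and the tools and look-alike bins unmoved. I didn't measure the offcuts again after the press, but they looked undisturbed.

**Checks that disagreed:**
- **Fingertips:** they sat about 8 mm above the reported TCP, not 19 mm ahead of it as stated. I corrected for this at the bar. An earlier bar picture suggested the offset was nearer 2 mm.
- **Force stop:** the first one, set at 1.5 N, tripped on noise before reaching the knob.
- **Bar end:** in the side picture, taken at 34.5° just before the final nudge, it was about 1 pixel from where I predicted for 35°. That is worth about 1.5°, so the picture confirms the angle only roughly.

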